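# Park the index plunger and shift the fixture carriage

## Task

Free the carriage of the yellow alignment fixture: pull its sprung index plunger out by the black tee handle and twist it into the rest notch so that it stays retracted by itself. Then slide the carriage by its post all the way to the stop at the other end of its rails, and let go. Leave the tray, the meter and the bottle where they are.

Things in the scene. Friction and masses are not known exactly. Their poses are not given: they have to be found in the camera images.
- fixture: Fixture fixed to the bench: yellow base plate 210 (x) x 250 (y) x 12 mm, spanning x -105..105, y -105..145 mm about the origin, which lies on the bench; z up. On its -x half an aluminium barrel (52 mm diameter) holds the plunger and leans 35 deg from vertical towards -x; its crown's centre is at (-45, 0, 90) mm. On its +x half the carriage runs along y. Tallest point: the tee, about 160 mm.
- tee_grip (a point): Centre of the black bar of the tee handle, the plunger's head: 72 mm long (x), 16 wide (y), 20 tall (z). z is the plunger's axis, pointing out along the pull, 35 deg from vertical; it stays fixed in the fixture. With the plunger in, this point is 32 mm above the barrel's steel crown (diameter 50); between them only a 14 mm stem. Pulling moves it along z, twisting turns it about z.
- plunger (a joint): Pull-out (m): 0 = fully in, nose locks the carriage; end stop 0.024. A spring draws it in with 9 N at 0, 13 N at 0.018. Its cross pin lies in a deep slot of the crown: it can be twisted only when pulled beyond 0.0175 (0.020 to 0.022 is comfortable). At rest in the notch it reads about 0.013; resting wrongly on the crown between slot and notch, 0.0175.
- tee (a joint): Twist of the tee about its z (rad, positive = anticlockwise seen from the handle's end): about 0 at the start (bar along the fixture's y), 1.2 in the rest notch, hard stop 1.45. The notch is a V: let in between 1.0 and 1.4, the pin slides down to 1.2 by itself.
- post_top (a point): Centre of the top face of the carriage's steel post: upright cylinder 28 mm diameter, 42 mm tall, on the aluminium carriage (86 x 80 mm, its top 55 mm above the bench). The post's top is 97 mm above the bench. Axes as the fixture's.
- carriage (a joint): Position of the carriage along the fixture's +y (m): 0 = the locked start position, 0.07 = against the stop at the far +y end. It slides with 3 N of friction and stays where it is left; while the plunger is in, it is locked to within about 2 mm.
- tray: Loose blue plastic tray 200 (x) x 130 (y) x 45 mm tall with metal pieces in it, origin under its centre. To be left alone.
- meter: Loose grey hand meter lying flat, 170 (x) x 90 (y) x 40 mm (50 with its dial), origin under its centre. To be left alone.
- bottle: Loose white dispenser bottle, 56 mm diameter, 130 mm tall, standing, origin under its centre. To be left alone.

How it is judged:
On the way, in this order (a step that is already met when the one before it is completed fails the run):
1. the plunger is parked in its rest notch while the carriage is still at its start (value of joint plunger between 0.0105 and 0.0155 m and value of joint tee between 1.05 and 1.35 rad and value of joint carriage below 0.01 m), for 0.2 s.
2. the carriage is at the stop at the other end (value of joint carriage above 0.065 m), for 0.2 s.
At the end, for the whole second after the job is handed in: The plunger rests by itself in the rest notch (pulled out 10.5 to 15.5 mm, twisted 1.05 to 1.35 rad) and the carriage is within 5 mm of its stop (beyond 0.065 m) (value of joint plunger between 0.0105 and 0.0155 m and value of joint tee between 1.05 and 1.35 rad and value of joint carriage above 0.065 m); the robot touches nothing.
It fails at once if the tray is shifted by more than 30 mm (distance of tray from where it was at the start of the episode above 0.03 m).
It fails at once if the meter is shifted by more than 30 mm (distance of meter from where it was at the start of the episode above 0.03 m).
It fails at once if the bottle is shifted by more than 30 mm or tipped (distance of bottle from where it was at the start of the episode above 0.03 m or angle between bottle's own z axis and vertical above 0.5 rad).
It also fails if it takes over 45 s, if anything falls off the work surface, if the arm or the gripper's body presses on something with over 40 N, if the wrist force passes 120 N, or if a joint passes its speed limit or range.

## Robot

A 6-joint arm with a two-finger parallel gripper is mounted at the origin on the work surface. World frame = base frame: x ahead of the robot, y to its left, z up, the work surface at z = 0. Lengths are in m, angles in rad, forces in N, time in s.
With the tool pointing down it reaches from about 0.3 to 0.775 m from the base axis. Payload 14.6 kg.
Tool frame: the origin (TCP) lies at the very end of the fingers, on their centre line; the grasp point (between the pads) lies 19 mm behind it; z points along the fingers, y is the line along which they close (so a half turn about z gives the same grasp; the last joint's range is limited). The gripper opens to 94 mm and grips with 3 to 60 N. Pads are 16 mm wide; open, the fingers measure 119 mm over their backs; the gripper's body (75 mm by 177 mm) begins 78 mm behind the grasp point.
Start: joints at [-1.223, 0.3, 1.521, -0, 1.321, -0.067], TCP at [0.222, -0.503, 0.205] pointing down, gripper open.
Joint ranges: [-3.03, 3.03], [-0.79, 2.21], [0.23, 2.52], [-1.04, 4.18], [0, 3.07], [-2.55, 2.55]. Speed limits (rad/s): [2.22, 2.22, 2.57, 3.14, 3.14, 3.14].

## Interface

Orientations are given as [roll, pitch, yaw] about the fixed x, y, z axes, in that order (R = Rz(yaw) Ry(pitch) Rx(roll)).
In Python, from station import ctrl, cams gives the robot as it stands. The module is installed in compiled form; this text tells all that it offers.
- The arm moves only by the tool arm_command, never from a script. Its argument "plan" is a list that holds one entry, the list of rows, each a list of 7 numbers: the shift along the tool's x, y, z in mm, then the turn, a rotation vector about the tool's x, y, z in rad, then the closure, from -1 (fully open) to 1 (shut). A call has 1 to 12 rows; each row is the pose to reach, as a shift and turn from the pose commanded when the call began, along the tool's axes at that moment; what a row does not reach only later rows make up. A row lasts 1/10 s, in which the tool goes at most 50 mm and 8.59 degrees, less where a joint would pass 70% of its speed; a pose out of reach is approached as far as the arm can. A call with a gripper value outside its range is refused whole. The fingers move at their own pace and stop on an object; "squeeze" is the grip in N (left out, the last holds). Time passes only in rows, so rows that repeat a pose let the fingers close. It gives the time, the measured TCP pose, the force, the opening and the grip force at its end, in the units of the state.
- ctrl.get_obs(): the state, without advancing time (a new reading comes with each control period).
- cams.camera(name): name is "side" or "top" or "wrist"; returns (picture, depth): 480x640x3 uint8, blue, green, red; 480x640 float32, m along the optical axis (not along the pixel's ray), 0 where there is no reading.
- cams.camera_info(name): a dict with "fx", "fy", "cx", "cy" (pixels), "dist_coeffs" ([k1, k2, p1, p2, k3] as OpenCV has them; the pictures are not rectified), "world_to_cam" (4x4, takes a point from world to camera coordinates). Camera axes: x right, y down, z forward; pixel columns grow to the right and rows downward; lengths in m; the calibration is good to about 2 mm. A picture is of the moment at which its call begins: read the wrist's pose just before it. camera_info takes no time and is no camera call; for the wrist camera it gives the pose at the moment of the call.
- ctrl.hand_in(): hands the job in; it is judged then, once.
The state is a dict: "time_s": time; "qpos": joint angles; "joint_vel": joint speeds; "tau": joint torques, N m; "ee_pos": TCP position; "eef_rot": TCP orientation; "force": force on the tool from outside, world axes, zero at the start; "moment": the same for the moment, N m; "grip_width": finger opening in m; "grip_force": force on a finger pad.
Only numpy, scipy, OpenCV 4.12 (cv2) and the standard library are available. Lean on these libraries where they do the work, as an engineer would, in place of code of your own. Each camera call takes 0.05 s, during which the arm holds its last target. There are 200 camera calls.

## Working session

There is one attempt and no reset: what is moved stays moved. The work goes in short steps, Python scripts to look and compute and a tool call to move; the robot and the scene stay as the last step left them, time stands still between calls to the robot, and variables do not carry over. Pictures are saved under pics/ and viewed, at most 10 in all, crops included, and the job is handed in when it is done.

Besides the shell and the picture viewer there is one more tool, called as name(argument=value, ...) on one line, values as JSON. arm_command: Moves the arm, as the interface text tells. Its arguments: {"type":"object","properties":{"plan":{"type":"array"},"squeeze":{"type":"number"}},"required":["plan"]}

```bash
mkdir -p pics; python3 - <<'E'
from station import ctrl,cams
import cv2,numpy as np
o=ctrl.get_obs();print(o)
for n in("top","side"):
    p,d=cams.camera(n);i=cams.camera_info(n);cv2.imwrite(f"pics/{n}0.png",p);np.savez(f"{n}0.npz",p=p,d=d,**i)
    print(n,i)
E
```

```text
{'time_s': 0.0, 'qpos': array([-1.22257955e+00,  3.00466278e-01,  1.52159231e+00,  2.28223056e-05,
        1.32067509e+00, -6.66166221e-02]), 'joint_vel': array([ 4.03771263e-04,  6.66887988e-04, -2.61294192e-03, -1.01099124e-03,
        1.83098482e-03, -4.60658501e-05]), 'tau': array([-3.89761717e-04, -5.31810451e+01, -3.52739954e+01,  7.07970886e-02,
        2.44578416e-02, -1.01313901e-04]), 'ee_pos': array([ 0.22157589, -0.50310777,  0.20488422]), 'eef_rot': array([-3.14045562e+00, -9.80121516e-05,  4.14827679e-01]), 'force': array([-0.26266595,  0.13430114,  0.35104768]), 'moment': array([ 0.02671598, -0.03308839,  0.01105926]), 'grip_force': 0.0, 'grip_width': 0.09387223640865532}
top {'fx': 479.9057673011038, 'fy': 479.9057673011038, 'cx': 317.81334089604377, 'cy': 245.25985802538446, 'dist_coeffs': array([0.01303946, 0.        , 0.        , 0.        , 0.        ]), 'world_to_cam': array([[-0.0103463 , -0.99993221, -0.00534056,  0.04099608],
       [-0.98963189,  0.01100457, -0.14320485,  0.66551774],
       [ 0.14325392,  0.00380355, -0.98967866,  0.92419794],
       [ 0.        ,  0.        ,  0.        ,  1.        ]])}
side {'fx': 449.6753120395977, 'fy': 449.6753120395977, 'cx': 317.86128654393923, 'cy': 240.47660690248935, 'dist_coeffs': array([0.02791319, 0.        , 0.        , 0.        , 0.        ]), 'world_to_cam': array([[-0.89762493, -0.44065286,  0.00972302,  0.6227547 ],
       [-0.25697745,  0.50529476, -0.82379597,  0.23237108],
       [ 0.35809506, -0.7419584 , -0.56680302,  0.78662231],
       [ 0.        ,  0.        ,  0.        ,  1.        ]])}
```

View pics/top0.png

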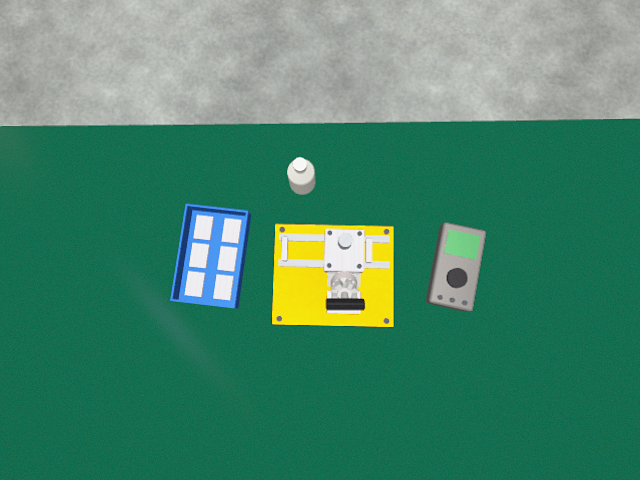

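View pics/side0.png

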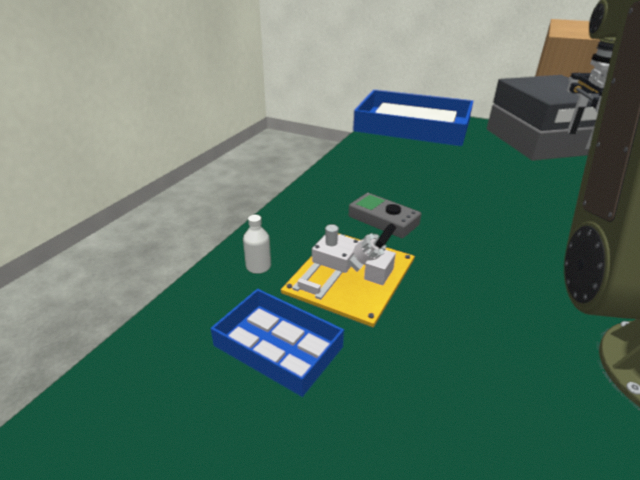

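The top view shows the yellow plate at about (273-394, 224-327), with the post at (345,241) and the black tee bar at (345,304). The tray is to the left at (210,256), the meter to the right at (457,266), and the bottle above at (301,176). The side view agrees: the barrel leans towards the robot, and the rails are free towards +y.

```bash
cat >h.py <<'E'
import numpy as np,cv2
from scipy.spatial.transform import Rotation as R
def K(i): return np.array([[i['fx'],0,i['cx']],[0,i['fy'],i['cy']],[0,0,1.]])
def ray(i,uv):
    n=cv2.undistortPoints(np.float64(uv).reshape(-1,1,2),K(i),i['dist_coeffs']).reshape(-1,2)
    T=i['world_to_cam'];r=T[:3,:3]; return -r.T@T[:3,3], np.c_[n,np.ones(len(n))]@r
def onz(i,uv,z):
    c,d=ray(i,uv); return c+d*((z-c[2])/d[:,2])[:,None]
def proj(i,P):
    T=i['world_to_cam'];return cv2.projectPoints(np.float64(P).reshape(-1,3),cv2.Rodrigues(T[:3,:3])[0],T[:3,3],K(i),i['dist_coeffs'])[0].reshape(-1,2)
def two(i1,u1,i2,u2):
    A=np.zeros((3,3));b=np.zeros(3)
    for i,u in((i1,u1),(i2,u2)):
        c,d=ray(i,[u]);d=d[0]/np.linalg.norm(d[0]);M=np.eye(3)-np.outer(d,d);A+=M;b+=M@c
    return np.linalg.solve(A,b)
def big(m):
    return max(cv2.findContours(m.astype(np.uint8),cv2.RETR_EXTERNAL,cv2.CHAIN_APPROX_NONE)[0],key=cv2.contourArea)
E
python3 - <<'E'
from h import *
F={n:dict(np.load(f"{n}0.npz")) for n in("top","side")}
cen={}
for n,i in F.items():
    h=cv2.cvtColor(i['p'],cv2.COLOR_BGR2HSV)
    y=big((h[...,0]>20)&(h[...,0]<35)&(h[...,1]>150)&(h[...,2]>100))
    W=onz(i,y.reshape(-1,2),.012)[:,:2]
    r=cv2.minAreaRect(W.astype(np.float32)*1000);print(n,'plate',r)
    x0,y0,w,hh=cv2.boundingRect(y)
    m=np.zeros(h.shape[:2],bool);s=12;m[y0-s:y0+hh+s,x0-s:x0+w+s]=1
    b=big(m&(h[...,2]<60)&(i['p'].max(2)<50));rb=cv2.minAreaRect(b);print('bar',rb);cen[n]=rb[0]
print('tee 2view',two(F['top'],cen['top'],F['side'],cen['side']))
E
```

```text
top plate ((610.0975341796875, 3.0247344970703125), (249.8748016357422, 210.38038635253906), 88.1742935180664)
bar ((345.0, 306.5), (3.0, 36.0), 90.0)
side plate ((609.8726806640625, 9.240974426269531), (258.8631286621094, 212.75965881347656), 88.2002944946289)
bar ((382.1153869628906, 240.07691955566406), (8.043152809143066, 14.422204971313477), 33.6900634765625)
tee 2view [ 0.54690623 -0.01456574  0.10278114]
```

```bash
cat >>h.py <<'E'
from station import ctrl,cams
YAW=-0.032;O=np.array([.6095,-.017,0]);RF=R.from_euler('z',YAW)
def fx(p): return O+RF.apply(np.array(p)/1000)
a=np.deg2rad(35);AX=RF.apply([-np.sin(a),0,np.cos(a)]);TEE=fx([-45,0,90])+.032*AX
RT=R.from_matrix(np.c_[RF.apply([0,1,0]),RF.apply([np.cos(a),0,np.sin(a)]),-AX])
def go(p,r):
    o=ctrl.get_obs();c=R.from_euler('xyz',o['eef_rot'])
    print('t',o['time_s'],'shift mm',np.round(c.inv().apply(p-o['ee_pos'])*1000,1),'turn',np.round((c.inv()*r).as_rotvec(),3))
E
python3 -c "
from h import *
print(TEE,AX,RT.as_euler('xyz'))
go(TEE+AX*.12,RT)"
```

```text
[ 0.54617799 -0.014973    0.11621287] [-0.57328279  0.01835131  0.81915204] [2.53072742 0.         1.53879633]
t 0.1 shift mm [ 431.7 -345.7   -9.2] turn [-0.545  0.342 -1.088]
```

arm_command(plan=[[[432, -346, -9, -0.545, 0.342, -1.088, -1], [432, -346, -9, -0.545, 0.342, -1.088, -1], [432, -346, -9, -0.545, 0.342, -1.088, -1], [432, -346, -9, -0.545, 0.342, -1.088, -1], [432, -346, -9, -0.545, 0.342, -1.088, -1], [432, -346, -9, -0.545, 0.342, -1.088, -1], [432, -346, -9, -0.545, 0.342, -1.088, -1], [432, -346, -9, -0.545, 0.342, -1.088, -1], [432, -346, -9, -0.545, 0.342, -1.088, -1], [432, -346, -9, -0.545, 0.342, -1.088, -1], [432, -346, -9, -0.545, 0.342, -1.088, -1], [432, -346, -9, -0.545, 0.342, -1.088, -1]]])

```text
time_s: 1.3
ee_pos: [0.4785, -0.0091, 0.2145]
eef_rot: [2.53, 0.001, 1.543]
force: [0.3, -0.3, -0.2]
grip_width: 0.0938
grip_force: 0.0
```

```bash
python3 - <<'E'
from h import *
ctrl.get_obs();i=cams.camera_info('wrist');p,d=cams.camera('wrist');np.savez('w1.npz',p=p,d=d,**i)
e=TEE+.01*AX
ux=RT.as_matrix()[:,0];uy=RT.as_matrix()[:,1]
pts=[e+sx*.036*ux+sy*.008*uy for sx in(-1,1) for sy in(-1,1)]+[fx([-45,0,90])]
q=p.copy()
for u in proj(i,pts): cv2.circle(q,tuple(int(v) for v in u),3,(0,0,255),-1)
cv2.imwrite('pics/w1.png',q);print(proj(i,pts).round(1))
print(ctrl.get_obs()['qpos'])
E
```

```text
[[303.5 277.7]
 [323.6 277.8]
 [303.  187.9]
 [324.6 188. ]
 [313.9 220.5]]
[-0.12797812 -0.19041565  2.1354735   0.10201158  0.59033637 -0.16729772]
```

View pics/w1.png

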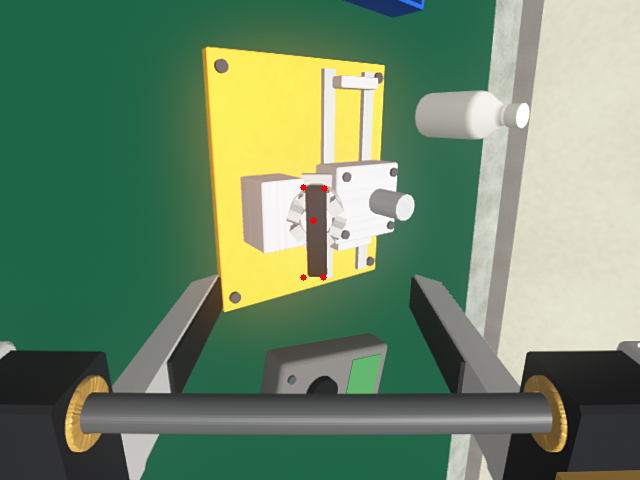

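The wrist view shows the bar at about (307-326, 184-276). That is roughly 2-3 px to the right of my prediction, so I'll measure it and correct.

```bash
python3 - <<'E'
from h import *
i=dict(np.load('w1.npz'));p=i['p']
m=np.zeros(p.shape[:2],bool);m[170:295,295:340]=1
g=p.max(2);c=big(m&(g<75));r=cv2.minAreaRect(c);print(r)
for s in(.01,):
    cc,d=ray(i,[r[0]]);d=d[0];P0=TEE+s*AX
    X=cc+d*((P0-cc)@AX)/(d@AX);print('corr tool xyz mm',RT.inv().apply(X-P0)*1000)
u,v=map(int,r[0]);cc,d=ray(i,[r[0]]);print('depth',i['d'][v,u],'expected',(proj and ((i['world_to_cam'][:3,:3]@P0+i['world_to_cam'][:3,3])[2])))
go(TEE-AX*.019,RT)
E
```

```text
Traceback (most recent call last):
  File "h.py", line 17, in big
    return max(cv2.findContours(m.astype(np.uint8),cv2.RETR_EXTERNAL,cv2.CHAIN_APPROX_NONE)[0],key=cv2.contourArea)
ValueError: max() iterable argument is empty
```

```bash
python3 - <<'E'
from h import *
i=dict(np.load('w1.npz'));p=i['p'];print(p[230,300:335:3].tolist())
m=np.zeros(p.shape[:2],bool);m[170:295,295:340]=1
g=p.max(2);c=big(m&(g<110));r=cv2.minAreaRect(c);print(r)
cc,d=ray(i,[r[0]]);d=d[0];P0=TEE+.01*AX
X=cc+d*((P0-cc)@AX)/(d@AX);print('corr tool xyz mm',RT.inv().apply(X-P0)*1000)
u,v=map(int,r[0]);T=i['world_to_cam'];print('depth',i['d'][v,u],'expected',T[2,:3]@P0+T[2,3])
go(TEE-AX*.019,RT)
E
```

```text
[[226, 229, 232], [209, 216, 223], [141, 148, 162], [74, 82, 98], [76, 84, 99], [76, 83, 98], [78, 85, 99], [77, 84, 98], [75, 81, 95], [241, 244, 252], [232, 235, 237], [233, 235, 238]]
((316.24957275390625, 230.98214721679688), (90.33153533935547, 19.494474411010742), 88.63607025146484)
corr tool xyz mm [2.72528653e+00 1.96223707e+00 3.86116179e-14]
depth 0.3012621 expected 0.3023406884878109
t 1.35 shift mm [ -3.8  -0.8 138.3] turn [ 0.    -0.002  0.004]
```

```bash
python3 - <<'E'
from h import *
i=cams.camera_info('wrist');p,dd=cams.camera('wrist')
m=np.zeros(p.shape[:2],bool);m[160:305,285:350]=1
g=p.max(2);c=big(m&(g<110));r=cv2.minAreaRect(c);print(r)
cc,d=ray(i,[r[0]]);d=d[0];P0=TEE+.01*AX
X=cc+d*((P0-cc)@AX)/(d@AX);k=RT.inv().apply(X-P0);print('corr tool xyz mm',k*1000)
u,v=map(int,r[0]);T=i['world_to_cam'];print('depth',dd[v,u],'expected',T[2,:3]@P0+T[2,3])
go(TEE-AX*.019+RT.apply(k),RT);print(ctrl.get_obs()['ee_pos'])
E
```

```text
((316.3038024902344, 230.56268310546875), (91.11489868164062, 19.366857528686523), 88.66777801513672)
corr tool xyz mm [ 2.93566424e+00  1.86412643e+00 -2.28457766e-14]
depth 0.3014146 expected 0.3021342187733781
t 1.4 shift mm [  0.6   1.9 138.5] turn [-0.001 -0.002  0.004]
[ 0.47782935 -0.01061715  0.21415016]
```

arm_command(plan=[[[-1, 2, 30, 0, -0.002, 0.004, -1], [-1, 2, 65, 0, -0.002, 0.004, -1], [-1, 2, 95, 0, -0.002, 0.004, -1], [-1, 2, 115, 0, -0.002, 0.004, -1], [-1, 2, 128, 0, -0.002, 0.004, -1], [-1, 2, 136, 0, -0.002, 0.004, -1], [-1, 2, 137, 0, -0.002, 0.004, -1], [-1, 2, 137, 0, -0.002, 0.004, -1]]], squeeze=45)

```text
time_s: 2.2
ee_pos: [0.5575, -0.0168, 0.1037]
eef_rot: [2.531, 0.001, 1.534]
force: [0.4, -0.3, 1.0]
grip_width: 0.0937
grip_force: 0.0
```

arm_command(plan=[[[0, 0, 0, 0, 0, 0, 0.3], [0, 0, 0, 0, 0, 0, 0.5], [0, 0, 0, 0, 0, 0, 0.7], [0, 0, 0, 0, 0, 0, 0.9], [0, 0, 0, 0, 0, 0, 1], [0, 0, 0, 0, 0, 0, 1], [0, 0, 0, 0, 0, 0, 1], [0, 0, 0, 0, 0, 0, 1], [0, 0, 0, 0, 0, 0, 1], [0, 0, 0, 0, 0, 0, 1]]])

```text
time_s: 3.2
ee_pos: [0.5577, -0.0162, 0.1033]
eef_rot: [2.531, 0.0, 1.535]
force: [-3.1, 0.2, 0.9]
grip_width: 0.0174
grip_force: 1.7
```

arm_command(plan=[[[0, 0, 0, 0, 0, 0, 1], [0, 0, 0, 0, 0, 0, 1], [0, 0, 0, 0, 0, 0, 1], [0, 0, 0, 0, 0, 0, 1]]])

```text
time_s: 3.6
ee_pos: [0.5572, -0.0161, 0.103]
eef_rot: [2.532, 0.0, 1.535]
force: [-4.2, 0.1, 1.6]
grip_width: 0.0153
grip_force: 45.0
```

arm_command(plan=[[[0, 0, -3, 0, 0, 0, 1], [0, 0, -6, 0, 0, 0, 1], [0, 0, -10, 0, 0, 0, 1], [0, 0, -14, 0, 0, 0, 1], [0, 0, -17, 0, 0, 0, 1], [0, 0, -20, 0, 0, 0, 1], [0, 0, -21, 0, 0, 0, 1], [0, 0, -21, 0, 0, 0, 1], [0, 0, -21, 0, 0, 0, 1]]])

```text
time_s: 4.5
ee_pos: [0.5453, -0.0158, 0.1199]
eef_rot: [2.532, 0.0, 1.535]
force: [8.5, -0.6, -12.4]
grip_width: 0.0158
grip_force: 45.0
```

```bash
python3 -c "
from h import *
o=ctrl.get_obs();print('moved tool mm',RT.inv().apply(o['ee_pos']-[.5572,-.0161,.103])*1000,'force tool',RT.inv().apply(o['force']),o['grip_width'])
p,d=cams.camera('wrist');cv2.imwrite('pics/w2.png',p)"
```

```text
moved tool mm [ -0.03490832  -0.05766605 -20.66012899] force tool [-0.33818153 -0.10670439 15.02297886] 0.015842542453864124
```

View pics/w2.png

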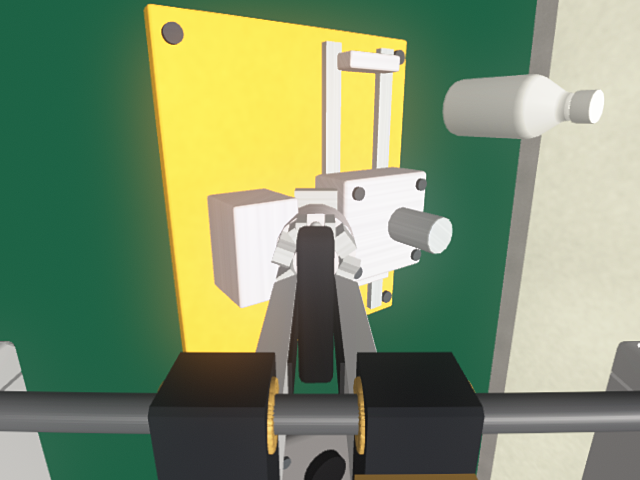

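The wrist view shows the fingers holding the tee bar around (315,300), clear of the crown. A 20.7 mm displacement against about 15 N matches the plunger being out, so I'll twist it now.

arm_command(plan=[[[0, 0, 0, 0, 0, -0.12, 1], [0, 0, 0, 0, 0, -0.24, 1], [0, 0, 0, 0, 0, -0.36, 1], [0, 0, 0, 0, 0, -0.48, 1], [0, 0, 0, 0, 0, -0.6, 1], [0, 0, 0, 0, 0, -0.72, 1], [0, 0, 0, 0, 0, -0.84, 1], [0, 0, 0, 0, 0, -0.96, 1], [0, 0, 0, 0, 0, -1.08, 1], [0, 0, 0, 0, 0, -1.2, 1], [0, 0, 0, 0, 0, -1.2, 1], [0, 0, 0, 0, 0, -1.2, 1]]])

```text
time_s: 5.75
ee_pos: [0.5459, -0.0152, 0.1205]
eef_rot: [2.893, 0.564, 2.663]
force: [10.9, 8.0, -10.7]
grip_width: 0.0155
grip_force: 45.0
```

```bash
python3 -c "
from h import *
o=ctrl.get_obs();c=R.from_euler('xyz',o['eef_rot']);print('moved mm',RT.inv().apply(o['ee_pos']-[.5572,-.0161,.103])*1000,'twist',(RT.inv()*c).as_rotvec(),'F',RT.inv().apply(o['force']),'M',RT.inv().apply(o['moment']),o['grip_width'],o['qpos'])
p,d=cams.camera('wrist');cv2.imwrite('pics/w3.png',p)"
```

```text
moved mm [  0.52418627   0.77912572 -20.80971021] twist [ 9.39254014e-04 -1.85001893e-03 -1.19723884e+00] F [ 8.3203091   2.6189722  14.86508521] M [-0.61852955  1.70022503  0.03599192] 0.015504236174661469 [-0.118655    0.12850928  2.08140953  0.14977799  0.32558236 -1.41027999]
```

View pics/w3.png

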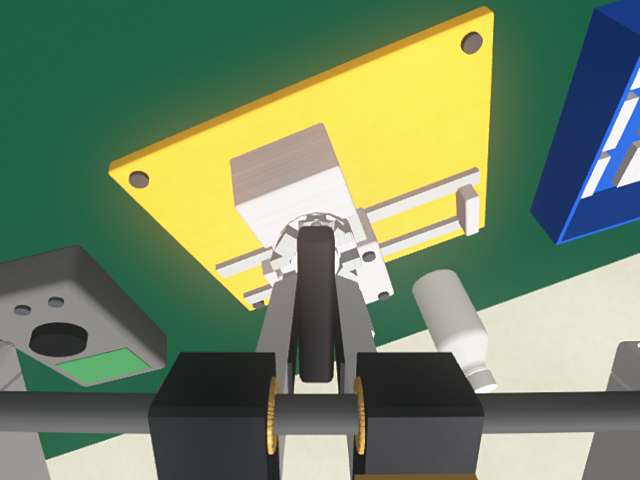

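The tee has turned with the fingers to about 1.2 rad, and the bar is still square between the pads at (315,300). Next I'll let it down into the notch and release.

arm_command(plan=[[[0, 0, 2, 0, 0, 0, 1], [0, 0, 4, 0, 0, 0, 1], [0, 0, 6, 0, 0, 0, 1], [0, 0, 7.5, 0, 0, 0, 1], [0, 0, 7.5, 0, 0, 0, 1], [0, 0, 7.5, 0, 0, 0, 1]]])

```text
time_s: 6.4
ee_pos: [0.5502, -0.0153, 0.1144]
eef_rot: [2.893, 0.564, 2.663]
force: [10.7, 8.1, -9.4]
grip_width: 0.0153
grip_force: 45.0
```

```bash
python3 -c "
from h import *
o=ctrl.get_obs();c=R.from_euler('xyz',o['eef_rot']);print('moved mm',RT.inv().apply(o['ee_pos']-[.5572,-.0161,.103])*1000,'twist',(RT.inv()*c).as_rotvec(),'F',RT.inv().apply(o['force']),'M',RT.inv().apply(o['moment']),o['grip_width'])"
```

```text
moved mm [  0.5368226    0.7702945  -13.35605213] twist [ 9.75770490e-04 -1.80073802e-03 -1.19709920e+00] F [ 8.456012    3.09729404 13.69858128] M [-0.58810758  1.7644132   0.02196808] 0.015321550932623674
```

arm_command(plan=[[[0, 0, 0.5, 0, 0, 0, 0.8], [0, 0, 0.5, 0, 0, 0, 0.3], [0, 0, 0.5, 0, 0, 0, -0.3], [0, 0, 0.5, 0, 0, 0, -0.6], [0, 0, 0.5, 0, 0, 0, -0.6], [0, 0, 0.5, 0, 0, 0, -0.6], [0, 0, 0.5, 0, 0, 0, -0.6], [0, 0, 0.5, 0, 0, 0, -0.6]]])

```text
time_s: 7.2
ee_pos: [0.5503, -0.016, 0.1141]
eef_rot: [2.894, 0.564, 2.663]
force: [-0.3, 0.4, -0.2]
grip_width: 0.0685
grip_force: 0.0
```

arm_command(plan=[[[0, 0, -20, 0, 0, 0, -0.6], [0, 0, -50, 0, 0, 0, -0.6], [0, 0, -90, 0, 0, 0, -0.6], [0, 0, -120, 0, 0, 0, -0.6], [0, 0, -120, 0, 0, 0, -0.6], [0, 0, -120, 0, 0, 0, -0.6]]])

```text
time_s: 7.8
ee_pos: [0.4817, -0.0135, 0.2127]
eef_rot: [2.893, 0.566, 2.662]
force: [-0.2, -0.1, -0.0]
grip_width: 0.0753
grip_force: 0.0
```

```bash
python3 - <<'E'
from h import *
i=cams.camera_info('wrist');p,dd=cams.camera('wrist');q=p.copy()
# expected parked bar: twist 1.2 about AX, out 13 mm
A=R.from_rotvec(1.2*AX);ux=A.apply(RT.as_matrix()[:,0]);uy=A.apply(RT.as_matrix()[:,1])
for s,col in((.013,(0,0,255)),(0.0175,(255,0,0))):
    e=TEE+(.01+s)*AX
    for u in proj(i,[e+sx*.036*ux+sy*.008*uy for sx in(-1,1) for sy in(-1,1)]): cv2.circle(q,tuple(int(v) for v in u),3,col,-1)
cv2.imwrite('pics/w4.png',q)
g=p.max(2);e=proj(i,[TEE+.023*AX])[0];u,v=map(int,e);m=np.zeros(g.shape,bool);m[v-65:v+65,u-40:u+40]=1
c=big(m&(g<110));r=cv2.minAreaRect(c);print(r,e)
u,v=map(int,r[0]);X=onz(i,[r[0]],0)[0];cc=ray(i,[r[0]])
d=dd[v-2:v+3,u-2:u+3].mean();P=cc[0]+cc[1][0]*d;print('out mm',((P-TEE)@AX-.01)*1000)
b=cv2.boxPoints(r);k=sorted(range(4),key=lambda j:b[j][1]);
top=(b[k[0]]+b[k[1]])/2;bot=(b[k[2]]+b[k[3]])/2
cc,D=ray(i,[top,bot]);P0=TEE+.023*AX;W=cc+D*(((P0-cc)@AX)/(D@AX))[:,None]
v=RT.inv().apply(W[0]-W[1]);print('twist',-np.arctan2(v[1],v[0]),np.linalg.norm(v))
E
```

```text
((315.5, 239.5), (113.0, 79.0), 90.0) [316.02637722 232.06073971]
out mm 12.773415588721543
twist 1.1972228879312818 0.08655172012309002
```

View pics/w4.png

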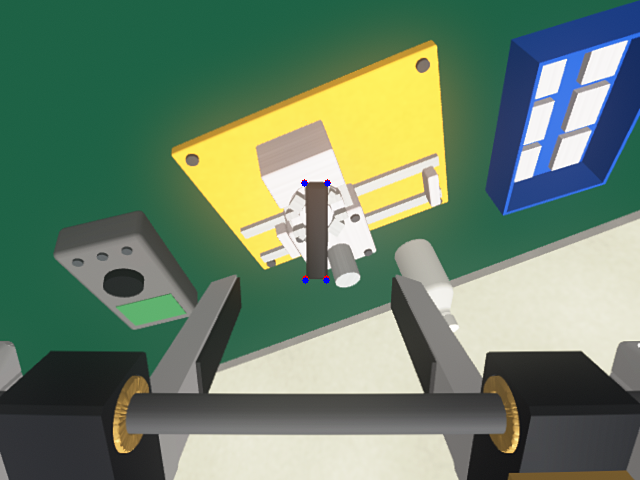

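The tee is parked: the bar matches the predicted notch pose at 1.2 rad, and depth gives 12.8 mm out, not 17.5. The post shows at (345,267). Next I'll locate the post from the first top image.

```bash
python3 - <<'E'
from h import *
i=dict(np.load('top0.npz'));d=i['d'];v,u=np.mgrid[215:265,325:370]
cc,D=ray(i,np.c_[u.ravel(),v.ravel()].astype(float));W=cc+D*d[v,u].ravel()[:,None]
s=W[(abs(W[:,2]-.097)<.006)&(W[:,0]>.62)];print(len(s),s.mean(0),s.min(0),s.max(0),'fix',RF.inv().apply(s.mean(0)-O)*1000)
print('bottle',onz(i,[[300,165]],.13))
P=s.mean(0);P[2]=.2
go(P,R.from_euler('xyz',[np.pi,0,np.pi+YAW]))
E
```

```text
161 [ 0.66840122 -0.01800806  0.09625906] [ 0.65479875 -0.03075921  0.09104693] [ 0.68257411 -0.00527117  0.10041718] fix [58.90331352  0.87697596 96.25905973]
bottle [[0.80840447 0.06576637 0.13      ]]
t 7.85 shift mm [-135.6   55.1  116.8] turn [ 0.112  0.604 -0.363]
```

arm_command(plan=[[[-136, 55, 117, 0.112, 0.604, -0.363, -0.6], [-136, 55, 117, 0.112, 0.604, -0.363, -0.6], [-136, 55, 117, 0.112, 0.604, -0.363, -0.6], [-136, 55, 117, 0.112, 0.604, -0.363, -0.6], [-136, 55, 117, 0.112, 0.604, -0.363, -0.6], [-136, 55, 117, 0.112, 0.604, -0.363, -0.6], [-136, 55, 117, 0.112, 0.604, -0.363, -0.6], [-136, 55, 117, 0.112, 0.604, -0.363, -0.6], [-136, 55, 117, 0.112, 0.604, -0.363, -0.6]]], squeeze=20)

```text
time_s: 8.75
ee_pos: [0.6683, -0.0182, 0.2001]
eef_rot: [-3.142, 0.001, 3.109]
force: [-0.7, -0.2, -0.3]
grip_width: 0.0751
grip_force: 0.0
```

```bash
python3 - <<'E'
from h import *
go(np.array([.6684,-.018,.065]),R.from_euler('xyz',[np.pi,0,np.pi+YAW]))
i=cams.camera_info('wrist');p,d=cams.camera('wrist')
for u in proj(i,[[.6684,-.018,.097]]): cv2.circle(p,tuple(int(v) for v in u),3,(0,0,255),-1)
cv2.imwrite('pics/w5.png',p);print(ctrl.get_obs()['qpos'])
E
```

```text
t 8.75 shift mm [ -0.    0.2 135.1] turn [-0.     0.001 -0.001]
[-8.20476825e-02  5.74352244e-01  1.14338843e+00 -1.09274761e-04
  1.42252940e+00 -1.61993127e+00]
```

View pics/w5.png

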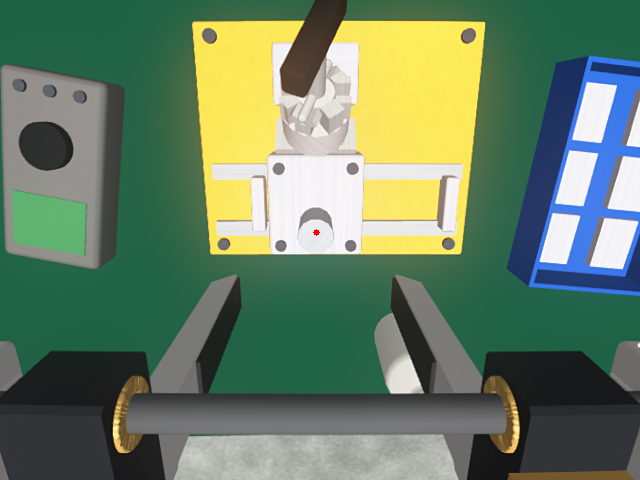

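The predicted marker lies on the post top at (316,233), and the tee stays turned on its own. Now I'll descend, grasp the post and slide the carriage.

arm_command(plan=[[[0, 0, 40, 0, 0, 0, -0.6], [0, 0, 80, 0, 0, 0, -0.6], [0, 0, 110, 0, 0, 0, -0.6], [0, 0, 128, 0, 0, 0, -0.6], [0, 0, 133, 0, 0, 0, -0.6], [0, 0, 133, 0, 0, 0, 0], [0, 0, 133, 0, 0, 0, 0.5], [0, 0, 133, 0, 0, 0, 1], [0, 0, 133, 0, 0, 0, 1], [0, 0, 133, 0, 0, 0, 1], [0, 0, 133, 0, 0, 0, 1], [0, 0, 133, 0, 0, 0, 1]]])

```text
time_s: 10.0
ee_pos: [0.6688, -0.0183, 0.0678]
eef_rot: [-3.141, 0.0, 3.11]
force: [0.2, -1.3, 1.4]
grip_width: 0.028
grip_force: 20.0
```

arm_command(plan=[[[0, 5, 0, 0, 0, 0, 1], [0, 12, 0, 0, 0, 0, 1], [0, 20, 0, 0, 0, 0, 1], [0, 28, 0, 0, 0, 0, 1], [0, 36, 0, 0, 0, 0, 1], [0, 44, 0, 0, 0, 0, 1], [0, 52, 0, 0, 0, 0, 1], [0, 59, 0, 0, 0, 0, 1], [0, 64, 0, 0, 0, 0, 1], [0, 68, 0, 0, 0, 0, 1], [0, 69.5, 0, 0, 0, 0, 1], [0, 69.5, 0, 0, 0, 0, 1]]])

```text
time_s: 11.2
ee_pos: [0.671, 0.0514, 0.0677]
eef_rot: [-3.141, 0.0, 3.11]
force: [-1.0, -2.1, 5.3]
grip_width: 0.0275
grip_force: 20.0
```

arm_command(plan=[[[0, 0.7, 0, 0, 0, 0, 1], [0, 1.3, 0, 0, 0, 0, 1], [0, 1.3, 0, 0, 0, 0, 1], [0, 1.3, 0, 0, 0, 0, 1]]])

```text
time_s: 11.6
ee_pos: [0.671, 0.0515, 0.0677]
eef_rot: [-3.14, -0.0, 3.109]
force: [-1.6, -9.4, 5.1]
grip_width: 0.0272
grip_force: 20.0
```

The force rose to 9 N with no further motion, so the carriage is at the stop. I'll release and retreat.

arm_command(plan=[[[0, 0, 0, 0, 0, 0, 0.3], [0, 0, 0, 0, 0, 0, -0.3], [0, 0, 0, 0, 0, 0, -0.4], [0, 0, 0, 0, 0, 0, -0.4], [0, 0, 0, 0, 0, 0, -0.4], [0, 0, 0, 0, 0, 0, -0.4], [0, 0, -30, 0, 0, 0, -0.4], [0, 0, -70, 0, 0, 0, -0.4], [0, 0, -110, 0, 0, 0, -0.4], [0, 0, -140, 0, 0, 0, -0.4], [0, 0, -140, 0, 0, 0, -0.4], [0, 0, -140, 0, 0, 0, -0.4]]])

```text
time_s: 12.8
ee_pos: [0.671, 0.0526, 0.2075]
eef_rot: [-3.141, 0.001, 3.11]
force: [0.6, 0.3, -1.0]
grip_width: 0.0655
grip_force: 0.0
```

```bash
python3 - <<'E'
from h import *
o=ctrl.get_obs();print(o['time_s'],o['force'],o['grip_width'],o['ee_pos'])
i=cams.camera_info('wrist');p,d=cams.camera('wrist')
P=np.array([.6684,-.018,.097])+RF.apply([0,.07,0])
for u in proj(i,[P]): cv2.circle(p,tuple(int(v) for v in u),3,(0,0,255),-1)
cv2.imwrite('pics/w6.png',p)
E
```

```text
12.8 [ 0.56433588  0.26100788 -1.0167365 ] 0.06552757909050591 [0.67095399 0.05257439 0.20751832]
```

View pics/w6.png

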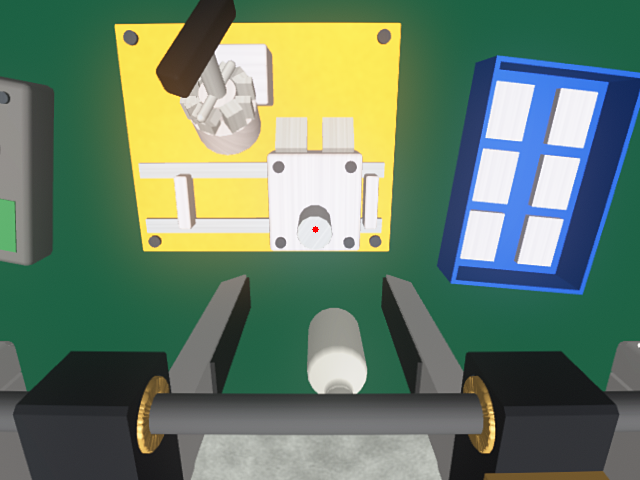

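The carriage is against the right-hand stop, with the post at (315,230) on the predicted spot. The tee is still parked at (197,48), and the gripper is clear.

```bash
python3 -c "
from station import ctrl
print(ctrl.hand_in())"
```

```text
the job is handed in; nothing more can be done
None
```

The plunger is parked in its rest notch, the carriage is at its far stop, the gripper is clear of everything, and I've handed the job in at about 13 s; the hand-in gave no verdict.

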